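Shake the stuck seal stone out of its case

ROBOT

A 6-joint arm with a two-finger parallel gripper is mounted at the origin on the work surface. World frame = base frame: x ahead of the robot, y to its left, z up, the work surface at z = 0. Lengths are in m, angles in rad, forces in N, time in s.
With the tool pointing down it reaches from about 0.35 to 0.85 m from the base axis. Payload 8.1 kg.
Tool frame: the origin (TCP) lies midway between the tips of the shut fingers; the grasp point (between the pads) lies 19 mm behind it (robot.grip_point_offset is the distance from the TCP to the grasp point, in m); z points along the fingers, y is the line along which they close (so a half turn about z gives the same grasp; the last joint's range is limited). The gripper opens to 93 mm and grips with 3 to 60 N. Pads are 15 mm wide; open, the fingers measure 128 mm over their backs; the gripper's body (75 mm by 188 mm) begins 65 mm behind the grasp point.
Start: joints at [1.182, 0.13, 1.488, -0, 1.523, -0.085], TCP at [0.179, 0.573, 0.19] pointing down, gripper open.
Joint ranges: [-2.96, 2.96], [-0.89, 2.26], [0.02, 2.5], [-1.34, 4.48], [0, 2.73], [-2.66, 2.66]. Speed limits (rad/s): [2.39, 2.39, 2.79, 3.14, 3.14, 3.14].

INTERFACE

Orientations are given as a rotation vector (axis times angle).
In Python, from plant import robot, read_camera, job gives the robot as it stands.
- The arm moves only by the shell command python3 -m inch 'ROWS' [FORCE]. ROWS is JSON, one flat list of numbers, 5 for each row, row after row: the shift along the world's x, y, z in mm, then the turn about the world's z in degrees, then the opening in per cent of the stroke, from 0 (shut) to 100 (fully open). In form: [dx, dy, dz, yaw, hand, dx, dy, dz, yaw, hand, ...]. A call has 1 to 10 rows; each row is the pose to reach, as a shift and turn from the pose commanded when the call began; what a row does not reach only later rows make up. A row lasts 1/12 s, in which the tool goes at most 41.7 mm and 7.16 degrees, less where a joint would pass 70% of its speed; a pose out of reach is approached as far as the arm can. A call with a gripper value outside its range is refused whole. The fingers move at their own pace and stop on an object; FORCE is the grip in N (left out, the last holds). Time passes only in rows, so rows that repeat a pose let the fingers close. It gives the time, the measured TCP pose, the force, the opening and the grip force at its end, in the units of the state.
- robot.read_state(): the state, without advancing time (a new reading comes with each control period).
- read_camera(name): name is "side" or "top" or "wrist"; returns a dict with "image" (384x512x3 uint8, blue, green, red), "K" (3x3 intrinsics, pixels), "extrinsics" (4x4, takes a point from world to camera coordinates); the wrist camera has in their place "mount" (4x4, takes a point from camera to tool coordinates, whose origin is the TCP and whose axes are the flange's). Camera axes: x right, y down, z forward; pixel columns grow to the right and rows downward; lengths in m; the calibration is good to about 2 mm. A picture is of the moment at which its call begins: read the wrist's pose just before it. There is no depth.
- job.close_job(): hands the job in; it is judged then, once.
The state is a dict: "t": time; "q": joint angles; "dq": joint speeds; "joint_torque": joint torques, N m; "tool_pos": TCP position; "orientation": TCP orientation; "force": force on the tool from outside, world axes, zero at the start; "wrist_torque": the same for the moment, N m; "opening": finger opening in m; "gripper_force": force on a finger pad.
Only numpy, scipy, OpenCV 4.12 (cv2) and the standard library are available. Lean on these libraries where they do the work, as an engineer would, in place of code of your own. Each camera call takes 0.05 s, during which the arm holds its last target. There are 200 camera calls.

TASK

Empty the wooden stone case into the felt-lined tray: lift it from its cradle with its three stones, hold it mouth-down over the tray and shake it in the air, without knocking it on the tray, until it stops getting lighter and all three stones have dropped into the tray. Then lay the empty case back home in its cradle, the same way up and facing the same way as before, and leave the stones in the tray and the other things on the table undisturbed.

Things in the scene. Friction and masses are not known exactly. Their poses are not given: they have to be found in the camera images.
- case_centre (a point): Centre of the stone case: a wooden square tube 140 long, 56 wide, 55 mm high, walls 5 mm, about 0.25 kg empty, open at one end, which a thin brass band marks. Lies level in the cradle. x runs from the mouth to the closed end, z up, y across. A level shelf parts the inside: two stones side by side below, the third above. Loaded, it balances 13 mm from the centre towards the closed end.
- case_mouth (a point): Centre of the open mouth, 70 mm from the case's centre along its -x; it faces roughly towards the robot at the start. The stones slide out here: the two lower ones by themselves once it points over 40 degrees below level. 55 to 65 degrees is ample, with the mouth 90 to 130 mm above the tray floor so that the stones clear it.
- stone_a_centre (a point): Centre of a seal-stone blank, a square marble bar 70 x 19 x 19 mm, about 70 g (0.69 N), its long axis x. At the start it lies loose in the case's lower room, against the closed end.
- stone_b_centre (a point): Centre of a second, like blank, beside the first in the lower room, loose.
- stone_c_centre (a point): Centre of the third, like blank, in the upper room on a slippery floor. A sprung clip deep inside nips its last 26 mm, so it stays stuck when tipped. Quick strokes of the case to and fro along its length (30 to 40 mm, each well under a second, straight or by rocking the wrist) creep it out until it leaves the clip and drops. How many varies: a few, sometimes ten or more.
- cradle_rest (a point): Where the case's centre lies when home in the fixed dark wooden cradle, 57.5 mm above the table; axes as the case's when home. Cradle 150 mm long (x), 90 mm wide; two saddles 22 mm long at x = +-55 mm carry the case's underside at 30 mm height, between low cheeks up to 48 mm high with about 4 mm play each side. From x = -44 to 44 mm the case's flanks are free.
- tray_floor (a point): Centre of the inner floor (7 mm above the table) of the fixed wooden tray with grey felt, 190 x 230 mm outside (x, y), 40 mm high, walls 7 mm; the only tray on the table.
- dish: Small white palette dish, 72 mm across, 22 mm high, on the sheet between cradle and tray; origin under its centre. Leave alone.
- water_bowl: Blue ceramic water bowl, 120 mm across, 60 mm high, at the far side; origin under its centre. Leave alone.
- dish_far: White palette dish, 90 mm across, 25 mm high, at the far side; origin under its centre. Leave alone.
- ink_bottle: Black ink bottle with a red cap, 48 mm across, 90 mm high, far side; origin under its centre. Leave alone.
- inkstone: Grey stone slab with a rim, 150 x 100 x 26 mm, on the left; origin under its centre. Leave alone.
- brush_pot: White ceramic pot, 80 mm across, 110 mm high, on the right; origin under its centre. Leave alone.

How it is judged:
By the outcome, as a careful person would: the job done as asked, in the order asked, and still so for the second after the job is handed in, with the robot touching nothing.
It also fails if it takes over 58 s, if anything falls off the work surface, if the arm or the gripper's body presses on something with over 40 N, if the wrist force passes 120 N, or if a joint passes its speed limit or range.

## Working session

There is one attempt and no reset: what is moved stays moved. The work goes in short steps, Python scripts to look and compute and a shell command to move; the robot and the scene stay as the last step left them, time stands still between calls to the robot, and variables do not carry over. Pictures are saved under pics/ and viewed, at most 13 in all, crops included, and the job is handed in when it is done.

```bash
ls; mkdir -p pics; cat > h.py <<'E'
from plant import robot, read_camera, job
import numpy as np, cv2
def ray(c,u,v):
    E=np.array(c["extrinsics"]);R,t=E[:3,:3],E[:3,3]
    d=R.T@np.linalg.inv(np.array(c["K"]))@np.array([u,v,1.]); return -R.T@t,d
def onz(c,u,v,z):
    o,d=ray(c,u,v); return o+d*(z-o[2])/d[2]
def proj(c,p):
    E=np.array(c["extrinsics"]); q=np.array(c["K"])@(E[:3,:3]@np.array(p)+E[:3,3]); return q[:2]/q[2]
E
python3 - <<'E'
from h import *
s=robot.read_state(); print(s["t"],s["tool_pos"],s["orientation"],s["opening"],robot.grip_point_offset)
a=read_camera("top");b=read_camera("side")
for n,c in(("top",a),("side",b)):
    cv2.imwrite(f"pics/{n}0.png",c["image"]); print(n,ray(c,256,192))
E
```

```text
pics
0.0 [0.17923797 0.57196641 0.18940658] [-4.75286743e-01 -3.10500024e+00  2.76758441e-03] 0.092668593346809 0.0188
top (array([ 0.46684052, -0.01139437,  1.29454092]), array([ 0.11927466,  0.02693635, -0.9925863 ]))
side (array([0.55907552, 1.07570101, 0.96159645]), array([ 0.05970577, -0.76142369, -0.64569638]))
```

View pics/top0.png

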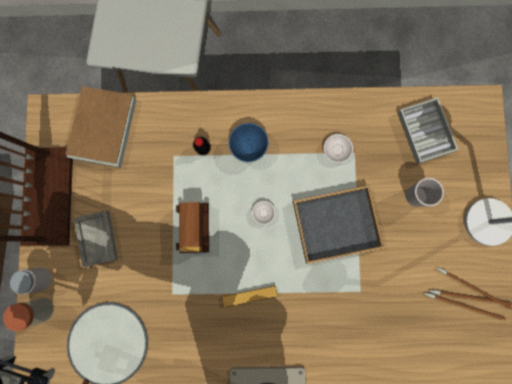

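View pics/side0.png

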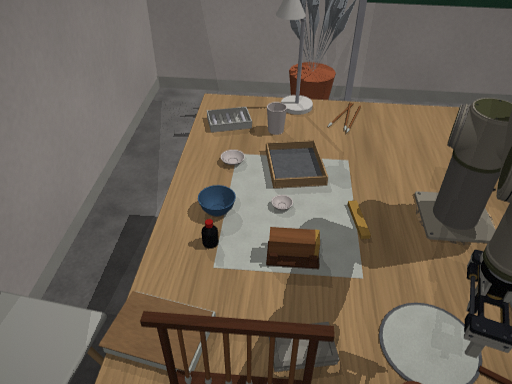

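```bash
python3 - <<'E'
from h import *
a=cv2.imread("pics/top0.png");b=cv2.imread("pics/side0.png")
A=cv2.resize(a[190:265,160:235],None,fx=7,fy=7,interpolation=cv2.INTER_CUBIC)[:525]
B=cv2.resize(b[215:275,255:330],(525,420),interpolation=cv2.INTER_CUBIC)
o=np.zeros((525,800,3),np.uint8); o[:,:400]=cv2.resize(A,(400,400))[:1].repeat(525,0)*0
o[:400,:400]=cv2.resize(A,(400,400)); o[:320,400:]=cv2.resize(B,(400,320))
cv2.imwrite("pics/crop1.png",o)
E
```

```text
(no output)
```

View pics/crop1.png

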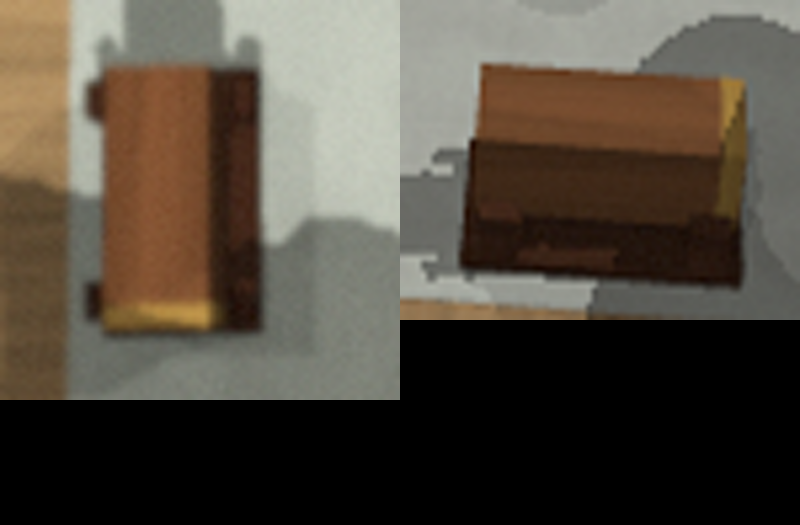

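```bash
python3 - <<'E'
from h import *
a=read_camera("top");b=read_camera("side")
f=lambda x,y,u0,v0:(u0+(x+.5)/5.333-.5,v0+(y+.5)/5.333-.5)
T=[onz(a,*f(x,y,160,190),.085)for x,y in((103,66),(210,66),(216,330),(103,330))]
S=[onz(b,*f(x-400,y,255,215),.085)for x,y in((481,65),(745,80),(722,156),(470,140))]
print(np.round(T,4),np.round(np.mean(T,0),4));print(np.round(S,4),np.round(np.mean(S,0),4))
# tray felt
g=cv2.cvtColor(a["image"],cv2.COLOR_BGR2HSV)
m=((g[...,2]<95)&(g[...,1]<70)).astype(np.uint8); m[:180]=0;m[270:]=0;m[:,:285]=0;m[:,390:]=0
m=cv2.morphologyEx(m,cv2.MORPH_OPEN,np.ones((5,5)))
c=max(cv2.findContours(m,0,2)[0],key=cv2.contourArea);bx=cv2.boxPoints(cv2.minAreaRect(c))
P=np.array([onz(a,u,v,.007)for u,v in bx]);print(bx,P.round(4),P.mean(0))
for u,v in((264,211),):print("dish",onz(a,u,v,.02))
m=(g[...,1]>80).astype(np.uint8);m[:180]=0;m[270:]=0;m[:,:288]=0;m[:,388:]=0
c=np.vstack([k for k in cv2.findContours(m,0,2)[0] if cv2.contourArea(k)>30]);bx=cv2.boxPoints(cv2.minAreaRect(c))
P=np.array([onz(a,u,v,.04)for u,v in bx]);print(bx,P.round(4),P.mean(0))
E
```

```text
[[0.5871 0.2425 0.085 ]
 [0.5862 0.185  0.085 ]
 [0.4459 0.1813 0.085 ]
 [0.4468 0.2413 0.085 ]] [0.5165 0.2125 0.085 ]
[[0.588  0.1905 0.085 ]
 [0.4479 0.1886 0.085 ]
 [0.461  0.2447 0.085 ]
 [0.5903 0.2455 0.085 ]] [0.5218 0.2173 0.085 ]
[[296.69498 202.80107]
 [366.49606 188.10612]
 [378.59158 245.55971]
 [308.7905  260.25464]] [[ 0.5865 -0.0995  0.007 ]
 [ 0.6279 -0.3124  0.007 ]
 [ 0.4543 -0.3407  0.007 ]
 [ 0.4139 -0.1313  0.007 ]] [ 0.52065537 -0.22094706  0.007     ]
dish [ 5.62212510e-01 -4.89576456e-05  2.00000000e-02]
[[294. 180.]
 [387. 180.]
 [387. 269.]
 [294. 269.]] [[ 0.6517 -0.0909  0.04  ]
 [ 0.647  -0.3663  0.04  ]
 [ 0.3871 -0.3532  0.04  ]
 [ 0.3908 -0.0846  0.04  ]] [ 0.51913356 -0.22376626  0.04      ]
```

```bash
python3 -m inch '[188,-178,0,9,100,188,-178,0,9,100,188,-178,0,9,100,188,-178,0,9,100,188,-178,0,9,100,188,-178,0,9,100,188,-178,0,9,100,188,-178,0,9,100]' && python3 -m inch '[188,-178,-20,9.4,100,188,-178,-20,9.4,100,188,-178,-20,9.4,100,188,-178,-20,9.4,100,188,-178,-20,9.4,100,188,-178,-20,9.4,100,188,-178,-20,9.4,100,188,-178,-20,9.4,100,188,-178,-20,9.4,100]'
python3 - <<'E'
from h import *
s=robot.read_state(); w=read_camera("wrist"); print(s["t"],s["tool_pos"],s["orientation"],w["K"],w["mount"])
cv2.imwrite("pics/w1.png",w["image"])
E
```

```text
t: 0.87
tool_pos: [0.3696, 0.3923, 0.1903]
orientation: [0.237, 3.132, -0.001]
force: [-0.2, 0.6, 0.5]
opening: 0.0931
gripper_force: 0.0
t: 1.62
tool_pos: [0.5549, 0.2175, 0.17]
orientation: [0.026, -3.14, -0.001]
force: [0.2, 0.3, -0.7]
opening: 0.0931
gripper_force: 0.0
1.6167 [0.55491168 0.21745014 0.1699512 ] [ 2.60887838e-02 -3.14012214e+00 -8.92497545e-04] [[292.21897983   0.         249.51101496]
 [  0.         292.21897983 195.3553116 ]
 [  0.           0.           1.        ]] [[-2.41666379e-04 -9.71024116e-01 -2.38981397e-01  6.65899656e-02]
 [ 9.99999926e-01 -3.05871061e-04  2.31573738e-04  2.41169287e-04]
 [-2.97961177e-04 -2.38981323e-01  9.71024118e-01 -1.94699727e-01]
 [ 0.00000000e+00  0.00000000e+00  0.00000000e+00  1.00000000e+00]]
```

View pics/w1.png

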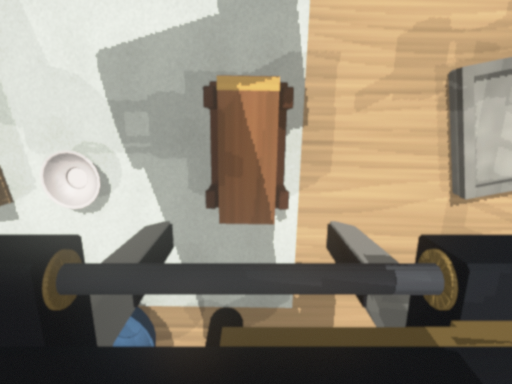

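```bash
cat >> h.py <<'E'
from scipy.spatial.transform import Rotation as Ro
def wz(w,s,u,v,z):
    M=np.array(w["mount"]);R=Ro.from_rotvec(s["orientation"]).as_matrix()
    o=R@M[:3,3]+s["tool_pos"]; d=R@M[:3,:3]@np.linalg.inv(w["K"])@np.array([u,v,1.]); return o+d*(z-o[2])/d[2]
E
python3 - <<'E'
from h import *
s=robot.read_state(); w=read_camera("wrist")
P=np.array([wz(w,s,u,v,.085) for u,v in((218,76),(281,77),(274.5,223),(219,223))]);print(P.round(4),P.mean(0))
P=np.array([wz(w,s,u,v,.048) for u,v in((204,87),(293,87),(289,208),(206,208))]);print(P.round(4),P.mean(0))
E
```

```text
[[0.447  0.1883 0.085 ]
 [0.4468 0.2448 0.085 ]
 [0.5849 0.2442 0.085 ]
 [0.5859 0.1882 0.085 ]] [0.51614582 0.21637976 0.085     ]
[[0.4523 0.1701 0.048 ]
 [0.4507 0.2612 0.048 ]
 [0.5796 0.2635 0.048 ]
 [0.5812 0.1699 0.048 ]] [0.51596719 0.2161547  0.048     ]
```

```bash
python3 -m inch '[-1,-1,-40,-0.5,100,-1,-1,-75,-0.5,100,-1,-1,-100,-0.5,100,-1,-1,-113,-0.5,100,-1,-1,-118,-0.5,100,-1,-1,-118,-0.5,100]' && python3 -m inch '[0,0,0,0,0,0,0,0,0,0,0,0,0,0,0,0,0,0,0,0,0,0,0,0,0,0,0,0,0,0,0,0,0,0,0,0,0,0,0,0]' 40
```

```text
t: 2.22
tool_pos: [0.5534, 0.2165, 0.0519]
orientation: [0.016, -3.14, 0.0]
force: [-1.4, 0.1, 0.6]
opening: 0.0931
gripper_force: 0.0
t: 2.88
tool_pos: [0.5549, 0.2153, 0.0529]
orientation: [-0.013, 3.141, -0.0]
force: [0.3, -1.9, 3.1]
opening: 0.055
gripper_force: 40.0
```

```bash
python3 -m inch '[0,0,8,0,0,0,0,25,0,0,0,0,50,0,0,0,0,75,0,0,0,0,100,0,0,0,0,125,0,0,0,0,143,0,0,0,0,150,0,0,0,0,150,0,0]'
python3 - <<'E'
from h import *
b=read_camera("side");a=read_camera("top")
print(robot.read_state()["force"],robot.read_state()["wrist_torque"])
cv2.imwrite("pics/s2.png",cv2.resize(b["image"][100:300,180:380],(600,600)))
E
```

```text
t: 3.63
tool_pos: [0.5553, 0.2159, 0.2044]
orientation: [-0.014, 3.139, 0.002]
force: [-0.3, 0.1, -3.3]
opening: 0.0552
gripper_force: 40.0
[-0.0532972  -0.20914421 -4.70379858] [ 0.03316466 -0.09677349  0.01856877]
```

View pics/s2.png

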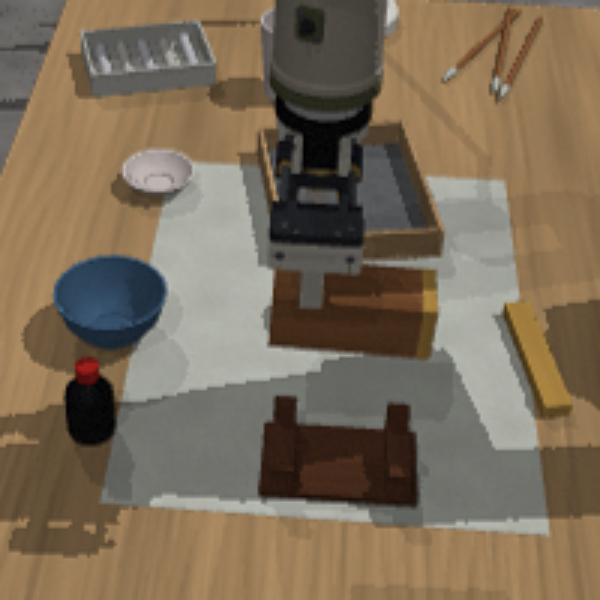

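```bash
python3 -m inch '[2,-10,0,0,0,5,-40,0,0,0,9,-75,0,0,0,12,-110,0,0,0,15,-145,0,0,0,18,-180,0,0,0,21,-215,0,0,0,24,-250,0,0,0,27,-285,0,0,0,30,-320,0,0,0]' 40 && python3 -m inch '[3,-35,0,0,0,6,-70,0,0,0,8,-95,0,0,0,8,-110,0,0,0,8,-117,0,0,0,8,-117,0,0,0]' && python3 -m inch '[0,0,0,0,0,0,0,0,0,0,0,0,0,0,0]' 15
python3 - <<'E'
from h import *
print(robot.read_state()["force"],robot.read_state()["wrist_torque"])
E
python3 -m inch '[0,0,0,0,0,0,0,0,0,0,0,0,0,0,0]' 11
python3 - <<'E'
from h import *
print(robot.read_state()["force"],robot.read_state()["wrist_torque"])
E
```

```text
t: 4.57
tool_pos: [0.583, -0.1067, 0.2003]
orientation: [0.013, -3.138, -0.001]
force: [0.1, 0.2, -4.3]
opening: 0.0551
gripper_force: 40.0
t: 5.07
tool_pos: [0.5914, -0.2226, 0.2009]
orientation: [0.011, -3.139, -0.002]
force: [-1.2, 0.6, -3.7]
opening: 0.0551
gripper_force: 40.0
t: 5.32
tool_pos: [0.5927, -0.2199, 0.2025]
orientation: [-0.016, 3.141, 0.001]
force: [-0.6, 0.4, -5.3]
opening: 0.0552
gripper_force: 15.0
[-0.62455397  0.37304331 -5.31873501] [-0.00114737 -0.12764701 -0.04463494]
t: 5.57
tool_pos: [0.5926, -0.2208, 0.2026]
orientation: [-0.015, 3.141, -0.0]
force: [0.7, 0.4, -4.5]
opening: 0.0554
gripper_force: 11.0
[ 0.68603356  0.42982819 -4.45192121] [ 0.00177372 -0.03727653  0.00238248]
```

```bash
cat > tilt.py <<'E'
from h import *
import sys
s=robot.read_state(); b=read_camera("side"); g=cv2.cvtColor(b["image"],cv2.COLOR_BGR2HSV)
p=np.array(s["tool_pos"])+[0,0,.0188]
m=((g[...,0]>18)&(g[...,0]<30)&(g[...,1]>130)).astype(np.uint8)
u0,v0=proj(b,p+[-.05,.028,-.05]); 
for x in range(512):
    m[:,x]*=abs(x-u0)<55
m[:int(v0-55)]=0; m[int(v0+60):]=0
n,l,st,ce=cv2.connectedComponentsWithStats(m)
print("t",round(s["t"],2),"F",np.round(s["force"],2),"T",np.round(s["wrist_torque"],3),"open",round(s["opening"],4),"tcp",np.round(s["tool_pos"],4))
for i in range(1,n):
    if st[i,4]>12:
        o,d=ray(b,*ce[i]); q=o+d*(p[1]+.028-o[1])/d[1]-p
        print("brass px",ce[i].round(),st[i,4],"rel",q.round(4),"ang",np.degrees(np.arctan2(-q[2],-q[0])).round(1))
if len(sys.argv)>1:
    u0,v0=int(u0),int(v0); cv2.imwrite(sys.argv[1],cv2.resize(b["image"][max(v0-75,0):v0+75,u0-90:u0+110],(800,600)))
E
python3 tilt.py pics/s3.png
```

```text
t 5.57 F [ 0.69  0.43 -4.45] T [ 0.002 -0.037  0.002] open 0.0554 tcp [ 0.5926 -0.2208  0.2026]
brass px [302. 127.] 57 rel [-0.085   0.028  -0.0389] ang 24.6
```

View pics/s3.png

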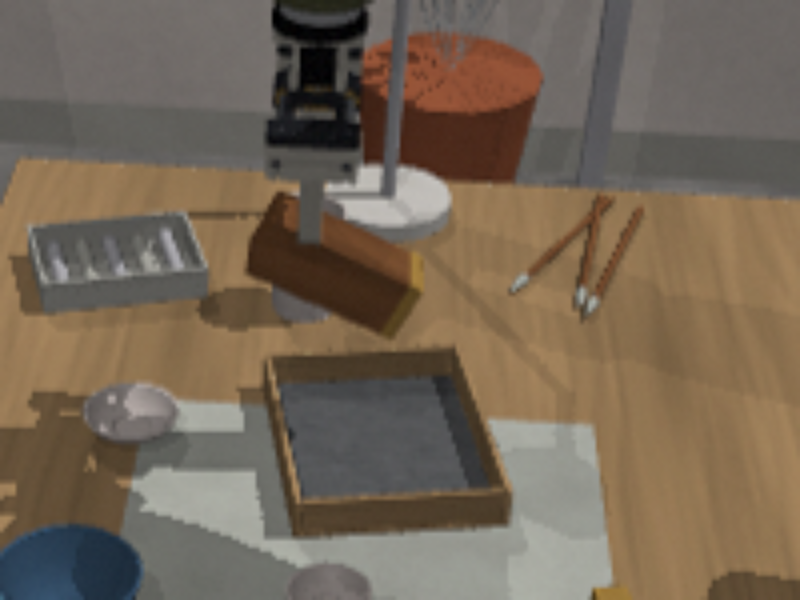

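```bash
python3 -m inch '[0,0,0,0,0,0,0,0,0,0]' 11 >/dev/null; python3 tilt.py;  python3 -m inch '[0,0,0,0,0,0,0,0,0,0]' 9 >/dev/null; python3 tilt.py
```

```text
t 5.78 F [-0.57 -0.51 -5.39] T [ 0.028  0.003 -0.023] open 0.0559 tcp [ 0.5925 -0.2214  0.2025]
brass px [297. 133.] 54 rel [-0.0703  0.028  -0.0604] ang 40.6
t 6.0 F [-0.34 -0.12 -4.02] T [ 0.004 -0.012  0.013] open 0.0557 tcp [ 0.5924 -0.2216  0.2025]
brass px [297. 132.] 59 rel [-0.0692  0.028  -0.0594] ang 40.7
```

```bash
python3 -m inch '[0,0,0,0,0,0,0,0,0,0]' 8 >/dev/null; python3 tilt.py;  python3 -m inch '[0,0,0,0,0,0,0,0,0,0]' 7 >/dev/null; python3 tilt.py; python3 -m inch '[0,0,0,0,0,0,0,0,0,0]' 6 >/dev/null; python3 tilt.py pics/s4.png
```

```text
t 6.22 F [-0.11  0.32 -2.63] T [-0.011 -0.084  0.006] open 0.0558 tcp [ 0.5926 -0.2215  0.2026]
brass px [283. 139.] 42 rel [-0.0246  0.028  -0.0903] ang 74.8
t 6.43 F [-0.29 -0.84 -3.37] T [ 0.048  0.026 -0.022] open 0.0556 tcp [ 0.5925 -0.2215  0.2026]
brass px [285. 138.] 45 rel [-0.0303  0.028  -0.0872] ang 70.8
t 6.65 F [-0.   -0.48 -2.97] T [ 0.025  0.066 -0.012] open 0.0559 tcp [ 0.5924 -0.2215  0.2024]
brass px [285. 139.] 43 rel [-0.0321  0.028  -0.0877] ang 69.9
```

View pics/s4.png

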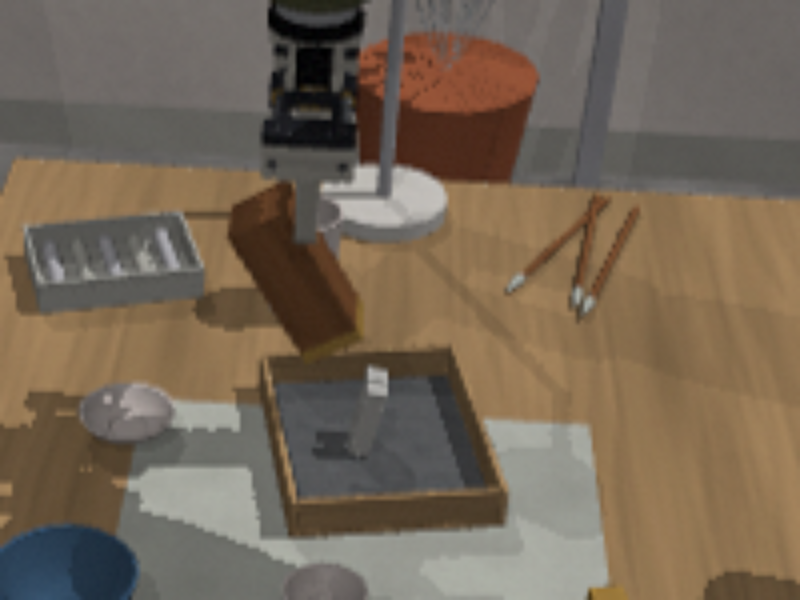

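```bash
cat > wt.py <<'E'
from h import *
F=[];T=[]
for i in range(8):
    c=read_camera("top"); s=robot.read_state(); F.append(s["force"]);T.append(s["wrist_torque"])
print("t",s["t"],"F",np.mean(F,0).round(2),"T",np.mean(T,0).round(3))
E
python3 -m inch '[0,0,0,0,0,0,0,0,0,0]' 50 >/dev/null; python3 wt.py
python3 -m inch '[16,31,0,0,0]' >/dev/null 2>&1 | head -0; true
python3 tilt.py
```

```text
t 7.2667 F [-0.09 -0.13 -2.72] T [0.024 0.025 0.001]
t 7.35 F [ 0.41 -0.06 -3.05] T [ 0.036  0.062 -0.003] open 0.0532 tcp [ 0.6067 -0.1953  0.2025]
brass px [282. 142.] 51 rel [-0.0359  0.028  -0.0845] ang 67.0
```

```bash
python3 -m inch '[-16,-31,0,0,0,-16,-31,0,0,0,0,-31,31,0,0,0,-31,31,0,0,-16,-31,0,0,0,-16,-31,0,0,0,0,-31,31,0,0,0,-31,31,0,0,-16,-31,0,0,0,-16,-31,0,0,0]' 50; python3 -m inch '[16,0,31,0,0,16,0,31,0,0,0,0,0,0,0,0,0,0,0,0,16,0,31,0,0,16,0,31,0,0,0,0,0,0,0,0,0,0,0,0]'; python3 tilt.py; python3 wt.py
```

```text
t: 8.23
tool_pos: [0.5891, -0.2204, 0.1971]
orientation: [0.014, -3.135, -0.004]
force: [-3.3, 1.5, -8.4]
opening: 0.0533
gripper_force: 50.0
t: 8.9
tool_pos: [0.5899, -0.2209, 0.1983]
orientation: [0.014, -3.137, -0.003]
force: [-2.2, 1.6, -7.2]
opening: 0.0537
gripper_force: 50.0
t 8.9 F [-2.24  1.6  -7.2 ] T [0.068 0.331 0.005] open 0.0537 tcp [ 0.5899 -0.2209  0.1983]
brass px [286. 140.] 43 rel [-0.0336  0.028  -0.0878] ang 69.1
t 9.35 F [ 0.05  0.11 -2.23] T [ 0.025 -0.008 -0.006]
```

```bash
python3 -m inch '[16,0,31,0,0,16,0,31,0,0,0,0,0,0,0,0,0,0,0,0,16,0,31,0,0,16,0,31,0,0,0,0,0,0,0,0,0,0,0,0,0,0,0,0,0]' 50 >/dev/null; python3 wt.py;python3 -m inch '[16,0,31,0,0,16,0,31,0,0,0,0,0,0,0,0,0,0,0,0,16,0,31,0,0,16,0,31,0,0,0,0,0,0,0,0,0,0,0,0,0,0,0,0,0]' 50 >/dev/null; python3 wt.py; python3 tilt.py pics/s5.png
```

```text
t 10.5 F [ 0.16  0.2  -2.03] T [ 0.02  -0.001  0.013]
t 11.65 F [ 0.3   0.22 -2.11] T [ 0.041 -0.004 -0.014]
t 11.65 F [ 0.33  0.62 -3.  ] T [ 0.061  0.011 -0.006] open 0.0537 tcp [ 0.5934 -0.2218  0.2037]
brass px [284. 139.] 42 rel [-0.028   0.028  -0.0899] ang 72.7
```

View pics/s5.png

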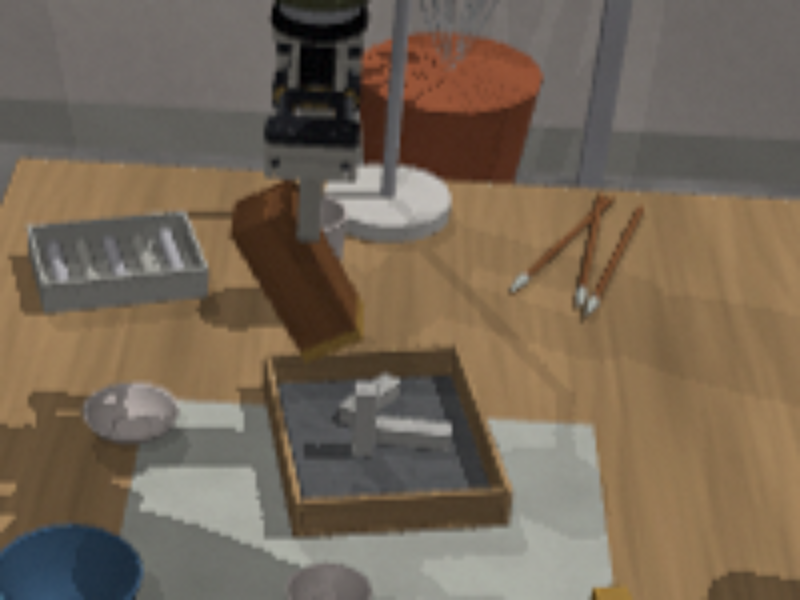

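```bash
python3 -m inch '[0,5,10,0,0,-4,25,20,0,0,-12,55,20,0,0,-22,90,20,0,0,-32,125,20,0,0,-42,160,20,0,0,-52,195,20,0,0,-62,230,20,0,0,-72,265,20,0,0,-82,300,20,0,0]' 50 && python3 -m inch '[-10,35,0,0,0,-20,70,0,0,0,-30,100,0,0,0,-38,120,-5,0,0,-44,132,-15,0,0,-45,137,-30,0,0,-45,137,-50,0,0,-45,137,-70,0,0,-45,137,-80,0,0,-45,137,-80,0,0]' >/dev/null; python3 tilt.py; python3 wt.py; python3 tilt.py pics/s6.png
```

```text
t: 12.53
tool_pos: [0.5098, 0.0804, 0.2237]
orientation: [-0.013, 3.14, 0.0]
force: [0.3, 1.4, -2.3]
opening: 0.0536
gripper_force: 50.0
t 13.37 F [ 0.16 -0.11 -3.04] T [ 0.037  0.046 -0.039] open 0.0536 tcp [0.4637 0.2152 0.1403]
brass px [359. 220.] 398 rel [-0.1057  0.028   0.0252] ang -13.4
brass px [323. 248.] 49 rel [-0.0263  0.028  -0.0906] ang 73.8
t 13.8167 F [ 0.03  0.07 -1.97] T [ 0.02  -0.007  0.009]
t 13.82 F [-0.62 -0.45 -2.67] T [ 0.017 -0.017  0.03 ] open 0.0537 tcp [0.466  0.2157 0.1433]
brass px [359. 219.] 402 rel [-0.1076  0.028   0.0237] ang -12.4
brass px [323. 247.] 55 rel [-0.0274  0.028  -0.0885] ang 72.8
```

View pics/s6.png

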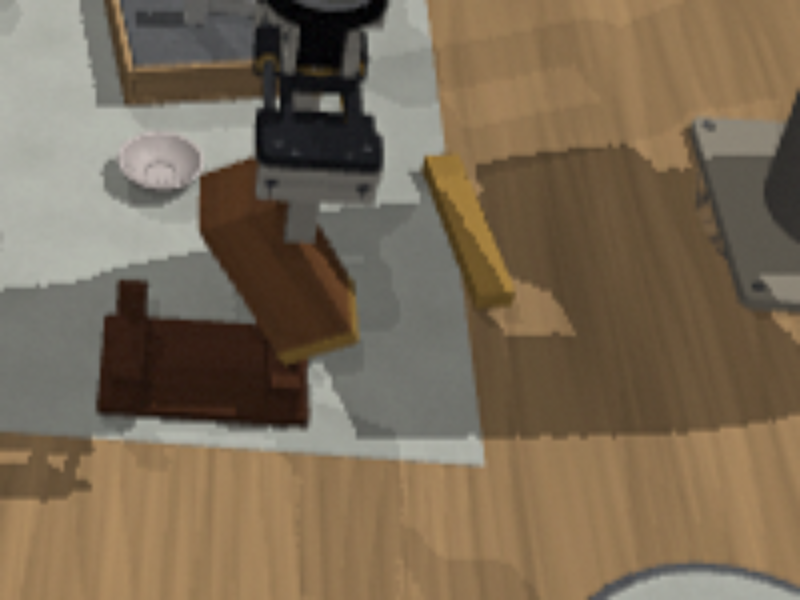

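```bash
python3 - <<'E'
from h import *
b=read_camera("side"); p=np.array([.466,.2157,.1433+.0188])
u0,v0=map(int,proj(b,p+[-.05,.028,-.05]))
Q=[]
for x,y in((281,362),(203,230),(356,340),(300,238)):
    u,v=u0-90+(x+.5)/4-.5,max(v0-75,0)+(y+.5)/4-.5
    yy=p[1]+.028*(-1 if x==356 else 1)
    o,d=ray(b,u,v);q=o+d*(yy-o[1])/d[1];Q.append(q);print(q.round(4),(q-p).round(4))
d=Q[0]-Q[1];print(np.degrees(np.arctan2(-d[2],-d[0])),np.linalg.norm(d))
E
```

```text
[0.4662 0.2437 0.0499] [ 0.0002  0.028  -0.1122]
[0.5281 0.2437 0.1712] [0.0621 0.028  0.0091]
[0.4079 0.1877 0.0176] [-0.0581 -0.028  -0.1445]
[0.4648 0.2437 0.1697] [-0.0012  0.028   0.0076]
62.960931153452485 0.1361800160267807
```

```bash
python3 -m inch '[-3,0,-5,0,0,-5,0,-10,0,0,-5,0,-13,0,0,-5,0,-13,0,0,-5,0,-13,0,0]' 14; python3 wt.py;  python3 -m inch '[0,0,-2,0,0,0,0,-4,0,0,0,0,-4,0,0]' ; python3 wt.py
```

```text
t: 14.33
tool_pos: [0.46, 0.2154, 0.1288]
orientation: [0.014, -3.141, 0.001]
force: [-0.6, 0.4, -2.8]
opening: 0.0551
gripper_force: 14.0
t 14.7333 F [ 0.25  0.13 -1.95] T [ 0.017  0.015 -0.006]
t: 14.98
tool_pos: [0.4601, 0.2154, 0.1248]
orientation: [0.013, -3.141, 0.0]
force: [-1.1, 0.1, -3.0]
opening: 0.0551
gripper_force: 14.0
t 15.3833 F [ 0.05  0.18 -2.43] T [ 0.028 -0.005  0.001]
```

```bash
python3 -m inch '[0,0,-2,0,0,0,0,-2,0,0]' 12; python3 wt.py;  python3 -m inch '[0,0,-2,0,0,0,0,-2,0,0]' ; python3 wt.py; python3 tilt.py
```

```text
t: 15.55
tool_pos: [0.4612, 0.2156, 0.1241]
orientation: [-0.013, 3.14, 0.0]
force: [0.3, -1.9, 1.6]
opening: 0.0556
gripper_force: 12.0
t 15.95 F [ 0.7  -1.02  4.24] T [-0.13  -0.107 -0.007]
t: 16.12
tool_pos: [0.4624, 0.2157, 0.1235]
orientation: [-0.013, 3.137, 0.001]
force: [0.9, -2.1, 11.8]
opening: 0.056
gripper_force: 12.1
t 16.5167 F [ 1.1  -2.44 12.14] T [-0.417 -0.263  0.005]
t 16.52 F [ 1.23 -2.88 11.89] T [-0.367 -0.242 -0.012] open 0.0555 tcp [0.4623 0.2157 0.1235]
brass px [359. 220.] 402 rel [-0.1043  0.028   0.0422] ang -22.0
brass px [326. 250.] 43 rel [-0.034   0.028  -0.0781] ang 66.4
```

```bash
python3 -m inch '[0,0,2,0,0,6,0,1,0,0,12,0,0,0,0,20,0,-2,0,0,27,0,-5,0,0,27,0,-5,0,0]' 10; python3 tilt.py; python3 -m inch '[9,0,-4,0,0,18,0,-8,0,0,27,0,-14,0,0,35,0,-20,0,0,35,0,-20,0,0]' ; python3 tilt.py
```

```text
t: 17.07
tool_pos: [0.4902, 0.2154, 0.1173]
orientation: [-0.013, 3.138, 0.0]
force: [3.7, -1.4, 8.2]
opening: 0.0555
gripper_force: 10.0
t 17.07 F [ 3.65 -1.45  8.2 ] T [-0.361 -0.69   0.021] open 0.0555 tcp [0.4902 0.2154 0.1173]
brass px [359. 220.] 405 rel [-0.1321  0.028   0.0484] ang -20.1
brass px [325. 246.] 62 rel [-0.0563  0.028  -0.0594] ang 46.5
t: 17.53
tool_pos: [0.524, 0.2152, 0.0955]
orientation: [-0.013, 3.141, -0.0]
force: [2.4, 0.3, 1.8]
opening: 0.0556
gripper_force: 10.0
t 17.53 F [2.45 0.33 1.77] T [ 0.067 -0.421 -0.039] open 0.0556 tcp [0.524  0.2152 0.0955]
brass px [357. 218.] 344 rel [-0.1614  0.028   0.0768] ang -25.4
brass px [322. 244.] 77 rel [-0.0814  0.028  -0.0288] ang 19.5
```

```bash
python3 -m inch '[7,0,-7,0,0,14,0,-14,0,0,20,0,-22,0,0,25,0,-30,0,0,25,0,-30,0,0]' 10; python3 tilt.py pics/s7.png; python3 wt.py
```

```text
t: 18.0
tool_pos: [0.5464, 0.2149, 0.0632]
orientation: [0.013, -3.138, 0.002]
force: [-0.0, 0.8, -0.8]
opening: 0.0554
gripper_force: 10.0
t 18.0 F [-0.02  0.79 -0.78] T [ 0.101 -0.09  -0.041] open 0.0554 tcp [0.5464 0.2149 0.0632]
brass px [286. 201.] 14 rel [0.0012 0.028  0.1485] ang -90.5
brass px [352. 209.] 115 rel [-0.1669  0.028   0.1378] ang -39.5
brass px [318. 242.] 93 rel [-0.0937  0.028   0.009 ] ang -5.5
t 18.45 F [-0.63 -0.01 -1.91] T [0.024 0.092 0.015]
```

View pics/s7.png

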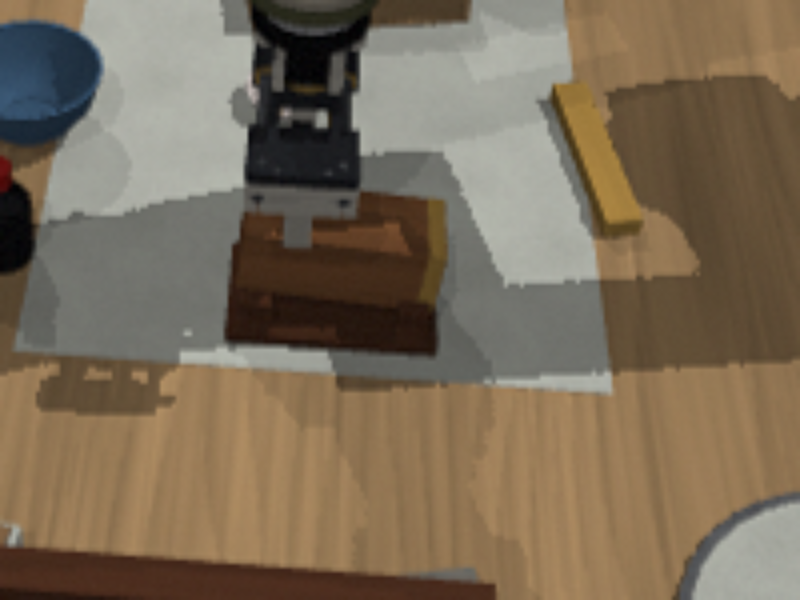

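```bash
python3 -m inch '[0,0,-4,0,0,0,0,-8,0,0,0,0,-8,0,0]' 8; python3 wt.py; python3 -m inch '[0,0,-2,0,0,0,0,-2,0,0]' 5; python3 wt.py
```

```text
t: 18.7
tool_pos: [0.5472, 0.2154, 0.0577]
orientation: [0.013, -3.141, 0.0]
force: [0.4, -0.2, -1.3]
opening: 0.0558
gripper_force: 8.0
t 19.1 F [-0.68  0.1  -1.29] T [ 0.055  0.127 -0.017]
t: 19.27
tool_pos: [0.5477, 0.2155, 0.0563]
orientation: [-0.013, 3.141, 0.0]
force: [0.9, 0.0, -0.9]
opening: 0.0557
gripper_force: 5.0
t 19.6667 F [ 0.78  0.16 -1.1 ] T [ 0.056 -0.083 -0.008]
```

```bash
python3 -m inch '[0,0,-2,0,0,0,0,-3,0,0,0,0,-3,0,0]' 5; python3 wt.py; python3 - <<'E'
from h import *
s=robot.read_state();print(s["tool_pos"]);b=read_camera("side");a=read_camera("top")
cv2.imwrite("pics/s8.png",cv2.resize(b["image"][215:275,255:330],(750,600),interpolation=cv2.INTER_CUBIC))
g=cv2.cvtColor(b["image"],cv2.COLOR_BGR2HSV);m=((g[...,0]>18)&(g[...,0]<30)&(g[...,1]>130)).astype(np.uint8)
g0=cv2.cvtColor(cv2.imread("pics/side0.png"),cv2.COLOR_BGR2HSV);m0=((g0[...,0]>18)&(g0[...,0]<30)&(g0[...,1]>130)).astype(np.uint8)
for k in(m0,m):
    k=k[222:262,305:330]; ys,xs=np.nonzero(k);print(len(xs),xs.mean()+305,ys.mean()+222,ys.min()+222,ys.max()+222,xs.max()+305)
E
```

```text
t: 19.92
tool_pos: [0.5481, 0.2156, 0.0542]
orientation: [-0.014, 3.14, 0.0]
force: [0.1, -0.5, 3.4]
opening: 0.0558
gripper_force: 5.0
t 20.3167 F [ 0.22 -1.21  5.39] T [-0.208 -0.024  0.024]
[0.54809125 0.21556052 0.05415646]
83 316.87951807228916 242.32530120481928 230 255 319
89 318.02247191011236 242.8876404494382 230 257 320
```

```bash
python3 -m inch '[0,0,1,0,0,0,0,2,0,0,1,0,2,0,0,2,0,2,0,0,3,0,2,0,0,3,0,1,0,0,3,0,1,0,0]' 12; python3 wt.py; python3 -m inch '[0,0,0,0,30,0,0,0,0,100,0,0,0,0,100,0,0,0,0,100,0,0,0,0,100]'; python3 -m inch '[0,0,5,0,100,0,0,20,0,100,0,0,50,0,100,0,0,85,0,100,0,0,118,0,100,0,0,118,0,100]'
python3 - <<'E'
from h import *
b=read_camera("side");s=robot.read_state();w=read_camera("wrist");a=read_camera("top")
h=lambda im:[((g[...,0]>18)&(g[...,0]<30)&(g[...,1]>130)).astype(np.uint8) for g in [cv2.cvtColor(im,cv2.COLOR_BGR2HSV)]][0]
for im in(cv2.imread("pics/side0.png"),b["image"]):
    k=h(im)[222:262,305:330]; ys,xs=np.nonzero(k);print(len(xs),xs.mean()+305,ys.mean()+222,ys.min()+222,ys.max()+222,xs.max()+305)
i0=cv2.imread("pics/w1.png");print(s["tool_pos"],s["orientation"])
for im in(i0,w["image"]):
    k=h(im)[60:110,200:300]; ys,xs=np.nonzero(k);print("w",len(xs),xs.mean()+200,ys.mean()+60,xs.min()+200,xs.max()+200)
f=lambda im:cv2.resize(im,(400,300))
o=np.vstack([np.hstack([f(w["image"]),f(b["image"][200:290,235:355])]),np.hstack([f(b["image"][130:200,250:343]),f(cv2.imread("pics/side0.png")[200:290,235:355])])])
cv2.imwrite("pics/f.png",o)
E
```

```text
t: 21.0
tool_pos: [0.5505, 0.2155, 0.0543]
orientation: [0.013, -3.141, 0.0]
force: [0.2, 0.2, -2.5]
opening: 0.0556
gripper_force: 12.0
t 21.4 F [ 0.22  0.03 -1.52] T [ 0.014 -0.035  0.004]
t: 21.82
tool_pos: [0.5506, 0.2156, 0.0546]
orientation: [-0.014, 3.141, 0.0]
force: [0.5, -0.5, -0.8]
opening: 0.0781
gripper_force: 0.0
t: 22.32
tool_pos: [0.5546, 0.2168, 0.1817]
orientation: [-0.014, 3.13, 0.005]
force: [1.6, -0.0, 0.8]
opening: 0.093
gripper_force: 0.0
83 316.87951807228916 242.32530120481928 230 255 319
90 317.15555555555557 242.24444444444444 230 255 319
[0.55358934 0.216513   0.17833242] [-0.01365805  3.13260072  0.00407471]
w 523 254.91969407265773 84.09369024856596 220 279
w 561 253.37433155080214 83.97860962566845 219 278
```

View pics/f.png

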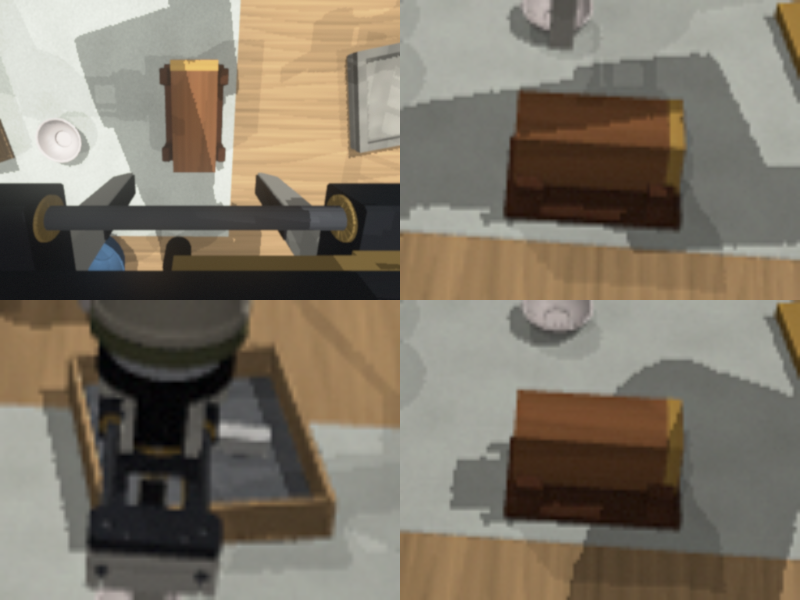

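```bash
python3 -m inch '[0,0,0,0,100,0,0,0,0,100,0,0,0,0,100]' >/dev/null; python3 -c "
from plant import job
print(job.close_job())"
```

```text
the job is handed in; nothing more can be done
None
```

The job is handed in at about 23 s: all three stones are in the tray (one was standing on end when last seen), and the empty case is back in its cradle the same way round, within about 1 mm by the side camera.

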